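# Show a reagent cassette to the underside reader

## Task

Wake the low white reader by pressing its three keys fully down one at a time: the largest, then the medium one, then the smallest. Then pick up the long cassette from the mat, carry it over the tube rack without touching the rack, and hold it upright over the reader's dark glass, centred, its long side along the glass's long side and its underside about one and a half centimetres above the glass, never touching the reader with it. Leave everything else where it stands, and finish while still holding the cassette there, steady: do not put it down or let go.

Things in the scene. Friction and masses are not known exactly. Their poses are not given: they have to be found in the camera images.
- reader: low white desk reader, fixed, 240 mm (its x) by 220 mm (its y), top face 50 mm high; origin at the centre of its underside; -x is its front with the keys. Along the back edge (its x 90 to 118 mm) a ridge with a small screen rises to 88 mm. May stand either side of the rack and a little turned
- glass (a point): centre of the dark glass in the reader's top face, 25 mm behind the reader's middle and 50 mm above the counter; the glass is 50 mm (x) by 100 mm (y), in a 6 mm wide frame raised 2 mm. Axes as the reader's: y along its long side, z up
- key_large_top (a point): centre of the top of the largest key (round, 34 mm across), middle of the row of three on the reader's top near its front edge; its top stands 72 mm above the counter and 10 mm above its grey ring (ring 8 mm wide, 12 mm high); pressed straight down 6 mm. The other two keys stand equally high in like rings
- key_medium_top (a point): centre of the top of the medium key (round, 24 mm across), 65 mm from the largest key towards the reader's -y
- key_small_top (a point): centre of the top of the smallest key (round, 16 mm across), 65 mm from the largest key towards the reader's +y
- cassette_mid (a point): the long cassette: upright white plastic block with a grey top, 30 mm thick (its x), 84 mm long (its y), 70 mm high, three flat black stoppers on top standing 6 mm higher; about 140 g, stands loose on the mat. The point is its centre, 35 mm above its underside; z up
- rack: fixed rack of capped tubes between reader and mat, 300 mm long (its x), 60 mm wide (its y), tubes up to 112 mm high; origin at the centre of its underside
- mat: grey board, fixed, 240 by 240 mm, 4 mm thick, on the other side of the rack from the reader; the two cassettes and the cup stand on it, at least 90 mm apart between centres; origin at the centre of its underside
- short_cassette: bystander: like the long cassette but only 44 mm long with one stopper, on the mat; origin at the centre of its underside
- cup: bystander: small capped jar 44 mm across, 60 mm high, on the mat; origin under its centre
- stain_jar_a: bystander: stain jar with black cap, 64 mm across the foot, 98 mm high, at the back; origin under its centre
- stain_jar_b: bystander: a second such stain jar; origin under its centre
- marker: bystander: marker pen 135 mm long, 15 mm thick, lying at the back; origin near its middle
- carton: bystander: white carton 70 by 130 by 50 mm at the back; origin under its centre
- key_large (a joint): travel of the large key: 0 up, 0.006 m fully down; sprung, about 4 N to press fully
- key_medium (a joint): travel of the medium key: 0 up, 0.006 m fully down; sprung, about 4 N to press fully
- key_small (a joint): travel of the small key: 0 up, 0.006 m fully down; sprung, about 4 N to press fully
- cassette: the long cassette again, origin at the centre of its underside

How it is judged:
On the way, in this order (a step that is already met when the one before it is completed fails the run):
1. the largest key is pressed down alone (value of joint key_large above 0.004 m and value of joint each of key_medium, key_small below 0.002 m), for 0.02 s.
2. then the medium key alone (value of joint key_medium above 0.004 m and value of joint each of key_large, key_small below 0.002 m), for 0.02 s.
3. then the smallest key alone (value of joint key_small above 0.004 m and value of joint each of key_large, key_medium below 0.002 m), for 0.02 s.
4. the long cassette passes above the tube rack in the gripper (y of cassette_mid in the frame of rack between -0.05 and 0.05 m and x of cassette_mid in the frame of rack between -0.17 and 0.17 m and z of cassette_mid in the frame of rack above 0.147 m and contact force between the fingers and cassette above 0.5 N).
At the end, for the whole second after the job is handed in: the long cassette is held still in the gripper over the glass, underside 5 to 27 mm above it, centre within 11 mm of the glass's centre, long sides parallel within 0.15 rad, upright within 0.12 rad, not touching the reader; keys are up again and every bystander is within 20 mm of its start (z of cassette_mid in the frame of glass between 0.04 and 0.062 m and horizontal distance between cassette_mid and glass below 0.011 m and angle between the y axis of cassette_mid and the y axis of glass, either way round below 0.15 rad and angle between cassette_mid's own z axis and vertical below 0.12 rad and contact force between the fingers and cassette above 0.5 N and contact force between cassette and reader below 0.02 N and linear speed of cassette below 0.02 m/s and value of joint each of key_large, key_medium, key_small below 0.002 m and distance of each of short_cassette, cup, stain_jar_a, stain_jar_b, marker, carton from where it was at the start of the episode below 0.02 m); the arm keeps its last pose, push and grip.
It fails at once if the cassette touches the reader (contact force between cassette and reader above 0.5 N).
It fails at once if the tube rack is bumped by the arm or the cassette (contact force between rack and the arm above 1 N or contact force between rack and the fingers above 1 N or contact force between rack and cassette above 1 N).
It fails at once if two keys are pressed down together (value of joint each of key_large, key_medium above 0.003 m or value of joint each of key_large, key_small above 0.003 m or value of joint each of key_medium, key_small above 0.003 m).
It fails at once if a bystander is pushed from its place or toppled (distance of any of short_cassette, cup, stain_jar_a, stain_jar_b, marker, carton from where it was at the start of the episode above 0.03 m or angle between any of short_cassette, cup, stain_jar_a, stain_jar_b, carton's own z axis and vertical above 0.5 rad).
It also fails if it takes over 72 s, if anything falls off the work surface, if the arm or the gripper's body presses on something with over 40 N, if the wrist force passes 120 N, or if a joint passes its speed limit or range.

## Robot

A 7-joint arm with a two-finger parallel gripper is mounted at the origin on the work surface. World frame = base frame: x ahead of the robot, y to its left, z up, the work surface at z = 0. Lengths are in m, angles in rad, forces in N, time in s.
With the tool pointing down it reaches from about 0.4 to 0.875 m from the base axis. Payload 19.3 kg.
Tool frame: the origin (TCP) lies midway between the tips of the shut fingers; the grasp point (between the pads) lies bot.grip_point_offset behind it (bot.grip_point_offset is the distance from the TCP to the grasp point, in m); z points along the fingers, y is the direction in which the jaws open and shut (so a half turn about z gives the same grasp; the last joint's range is limited). The gripper opens to 85 mm and grips with 20 to 120 N. Pads are 22 mm wide; open, the fingers measure 114 mm over their backs; the gripper's body (76 mm by 85 mm) begins 54 mm behind the grasp point. The pads swing forward as they close: fully open they stand 13 mm farther back than shut.
Start: joints at [-1.207, 0.521, -0.036, 1.599, 0.021, 1.021, -0.113], TCP at [0.263, 0.567, 0.231] pointing down, gripper open.
Joint ranges: [-2.91, 2.91], [-0.3, 2.13], [-1.5, 1.42], [0.17, 2.43], [-1.26, 4.41], [0.16, 1.93], [-2.52, 2.52]. Speed limits (rad/s): [1.89, 1.89, 2.39, 2.39, 3.01, 3.01, 3.01].

## Interface

Orientations are given as [roll, pitch, yaw] about the fixed x, y, z axes, in that order (R = Rz(yaw) Ry(pitch) Rx(roll)).
In Python, from workcell import bot gives the robot as it stands.
- The arm moves only by the tool servo_tool, never from a script. Its argument "rows" is a list that holds one entry, the list of rows, each a list of 6 numbers: the shift along the tool's x, y, z in cm, then the turn, a rotation vector about the tool's x, y, z in degrees. A call has 1 to 5 rows; each row shifts and turns the commanded pose from where the row before left it, along the tool's axes as they then stand; what a row does not reach is not made up. A row lasts 1/8 s, in which the tool goes at most 62.5 mm and 10.7 degrees, less where a joint would pass 70% of its speed; a pose out of reach is approached as far as the arm can. A call is refused whole if a number of a shift passes 6.25 or a number of a turn 10.7, either way. A call with a gripper value outside its range is refused whole. "grip" is the opening, from -1 (shut) to 1 (fully open), so that 0 is half open, set as the call begins (left out, the last holds). The fingers move at their own pace and stop on an object; "squeeze" is the grip in N (left out, the last holds). Time passes only in rows, so rows that do not move let the fingers close. It gives the time, the measured TCP pose, the force and the opening at its end, in the units of the state.
- bot.observe(): the state, without advancing time (a new reading comes with each control period).
- bot.grab_frame(name): name is "scene" or "top"; returns a dict with "image" (480x640x3 uint8, red, green, blue), "K" (3x3 intrinsics, pixels), "R" (3x3) and "t" (3): a world point X has camera coordinates R X + t. Camera axes: x right, y down, z forward; pixel columns grow to the right and rows downward; lengths in m; the calibration is good to about 2 mm. A picture is of the moment at which its call begins. There is no depth.
- bot.job_done(): hands the job in, once; it reports no verdict.
The state is a dict: "clock": time; "qpos": joint angles; "qd": joint speeds; "joint_efforts": joint torques, N m; "position": TCP position; "tool_rot": TCP orientation; "force": force on the tool from outside, world axes, zero at the start; "moment": the same for the moment, N m; "grip_width": finger opening in m.
Only numpy, scipy, OpenCV 4.12 (cv2) and the standard library are available. Lean on these libraries where they do the work, as an engineer would, in place of code of your own. Each camera call takes 0.05 s, during which the arm holds its last target.

## Working session

There is one attempt and no reset: what is moved stays moved. The work goes in short steps, Python scripts to look and compute and a tool call to move; the robot and the scene stay as the last step left them, time stands still between calls to the robot, and variables do not carry over. Pictures are saved under pics/ and viewed, and the job is handed in when it is done.

Besides the shell and the picture viewer there is one more tool, called as a command line: name --argument value ..., lists and objects as JSON in quotes. servo_tool: Moves the arm, as the interface text tells. Its arguments: {"type":"object","properties":{"rows":{"type":"array"},"grip":{"type":"number"},"squeeze":{"type":"number"}},"required":["rows"]}

```bash
mkdir -p pics; ls; python3 - <<'E'
from workcell import bot
import cv2
print(bot.observe(), bot.grip_point_offset)
for n in("scene","top"):
    f=bot.grab_frame(n); cv2.imwrite(f"pics/{n}0.png",f["image"][:,:,::-1]); print(n,f["K"],f["R"],f["t"])
E
```

```text
pics
{'clock': 0.0, 'qpos': array([-1.20718011,  0.52204627, -0.0363032 ,  1.59998539,  0.02122809,
        1.02110372, -0.11279144]), 'qd': array([-0.00114566,  0.00163185, -0.00133284,  0.00025473,  0.00086439,
        0.00073402,  0.00027948]), 'joint_efforts': array([ 3.66103659e-04, -9.27082586e+01,  1.97997272e+00, -3.69923115e+01,
        1.79110043e-02,  8.17118911e-03,  4.24812424e-05]), 'position': array([0.2626243 , 0.56678011, 0.23071401]), 'tool_rot': array([-3.14044139e+00,  1.18206073e-04,  2.70776838e+00]), 'force': array([ 1.07899722, -0.14160703,  0.02541259]), 'moment': array([-0.00395198,  0.01284133, -0.02356455]), 'grip_width': 0.08535556977202503} 0.0187
scene [[578.31148924   0.         315.03703925]
 [  0.         578.31148924 247.32874964]
 [  0.           0.           1.        ]] [[-0.59019108  0.80715067 -0.01350135]
 [ 0.64250904  0.45954772 -0.61318678]
 [-0.48872961 -0.37057211 -0.78982256]] [ 0.34488385 -0.3556692   1.69547938]
top [[545.21811434   0.         323.75981625]
 [  0.         545.21811434 241.32266218]
 [  0.           0.           1.        ]] [[-3.18320843e-04 -9.99998774e-01 -1.53328184e-03]
 [-9.99041131e-01  3.85142850e-04 -4.37797938e-02]
 [ 4.37803306e-02  1.51787560e-03 -9.99040029e-01]] [0.01524251 0.60037675 1.31664653]
```

View pics/scene0.png

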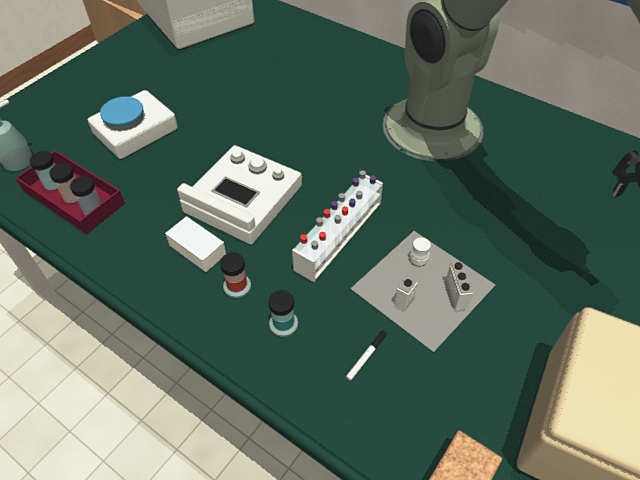

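View pics/top0.png

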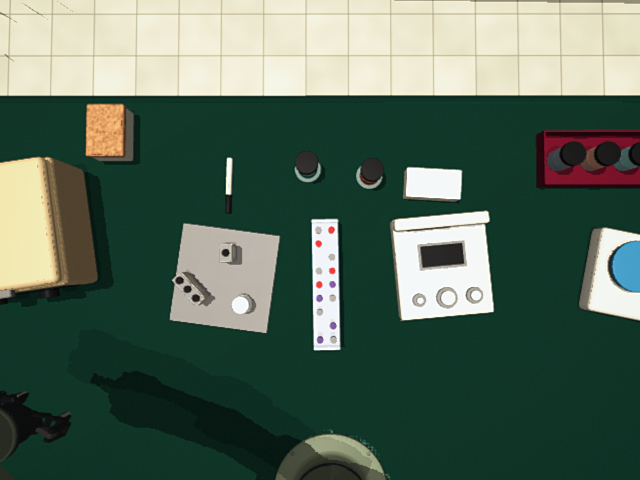

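Scene image: the reader is centred at about (240,195), the rack at (338,230) and the long cassette at (458,287). Top image: small, large and medium keys at (419,300), (447,297) and (475,295), glass at (442,256), long cassette stoppers at about (180,280), (187,289) and (197,299). Next I'll measure these precisely.

```bash
cat > h.py <<'E'
import numpy as np,cv2
from workcell import bot
def ray(f,uv,z):
    K,R,t=f["K"],np.array(f["R"]),np.array(f["t"])
    d=R.T@np.linalg.inv(K)@np.array([uv[0],uv[1],1.]); c=-R.T@t
    return c+d*(z-c[2])/d[2]
def proj(f,X):
    p=f["K"]@(f["R"]@np.array(X)+f["t"]); return p[:2]/p[2]
def blobs(mask,roi,amin):
    x0,y0,x1,y1=roi; m=np.zeros_like(mask); m[y0:y1,x0:x1]=mask[y0:y1,x0:x1]
    n,l,s,c=cv2.connectedComponentsWithStats(m.astype(np.uint8))
    return [(c[i].round(2),s[i][4],cv2.minAreaRect(np.argwhere(l==i)[:,::-1].astype(np.float32))) for i in range(1,n) if s[i][4]>=amin]
E
python3 - <<'E'
from h import *
for n,rois in (("top",[(385,205,500,325),(165,265,215,310)]),("scene",[(175,140,305,245),(440,255,480,315)])):
    f=bot.grab_frame(n); im=f["image"]; g=im.max(2)
    print(n)
    for roi,z in zip(rois,[.05,.08]):
        for c,a,r in blobs((g<70),roi,6):
            if a<2500: print(roi,c,a,[np.round(v,1) for v in r],ray(f,c,z).round(4))
    for k,roi in enumerate(rois):
        x0,y0,x1,y1=roi; s=min(800/(x1-x0),600/(y1-y0)); s=int(s)
        cv2.imwrite(f"pics/{n}_c{k}.png",cv2.resize(im[y0:y1,x0:x1,::-1],None,fx=s,fy=s,interpolation=cv2.INTER_CUBIC)); print(s)
E
```

```text
top
(385, 205, 500, 325) [441.92 254.71] 834 [array([441.9, 254.7]), array([20.2, 41.3]), np.float64(85.0)] [ 0.5669 -0.2648  0.05  ]
(165, 265, 215, 310) [168.98 284.44] 385 [array([170.5, 287. ]), array([44., 11.]), np.float64(90.0)] [0.4979 0.3724 0.08  ]
(165, 265, 215, 310) [179.15 280.  ] 39 [array([179., 280.]), array([6., 6.]), np.float64(90.0)] [0.5081 0.349  0.08  ]
(165, 265, 215, 310) [197.5  281.58] 12 [array([197.3, 281.3]), array([9.2, 1.4]), np.float64(45.0)] [0.5045 0.3066 0.08  ]
(165, 265, 215, 310) [187.08 288.54] 37 [array([187. , 288.5]), array([5., 6.]), np.float64(90.0)] [0.4885 0.3305 0.08  ]
(165, 265, 215, 310) [207.83 292.83] 6 [array([207.3, 292.7]), array([4.2, 1.4]), np.float64(33.7)] [0.4786 0.2825 0.08  ]
(165, 265, 215, 310) [195.33 297.64] 39 [array([195.4, 297.7]), array([6.7, 6.3]), np.float64(26.6)] [0.4675 0.3112 0.08  ]
5
13
scene
(175, 140, 305, 245) [244.07 169.72] 347 [array([240.1, 175. ]), array([128.4,  65.1]), np.float64(3.4)] [ 0.4949 -0.2963  0.05  ]
(175, 140, 305, 245) [235.27 190.89] 515 [array([235.1, 190.8]), array([38.2, 15. ]), 
[... 350 characters left out ...]
3.6, 231.1]), array([ 1.3, 34.7]), np.float64(39.8)] [ 0.6305 -0.1212  0.05  ]
(440, 255, 480, 315) [457.92 265.54] 37 [array([458. , 265.5]), array([5., 6.]), np.float64(90.0)] [0.47   0.3117 0.08  ]
(440, 255, 480, 315) [476.   270.14] 7 [array([475.9, 270.1]), array([7.2, 0.7]), np.float64(31.0)] [0.4581 0.35   0.08  ]
(440, 255, 480, 315) [461.45 275.95] 42 [array([461.5, 276. ]), array([6.4, 6.4]), np.float64(45.0)] [0.4908 0.3312 0.08  ]
(440, 255, 480, 315) [464.84 286.19] 43 [array([464.5, 286. ]), array([6., 7.]), np.float64(90.0)] [0.5108 0.3497 0.08  ]
(440, 255, 480, 315) [474.29 308.57] 14 [array([474.2, 308.7]), array([ 0.8, 14.9]), np.float64(42.0)] [0.5503 0.392  0.08  ]
5
10
```

View pics/top_c0.png

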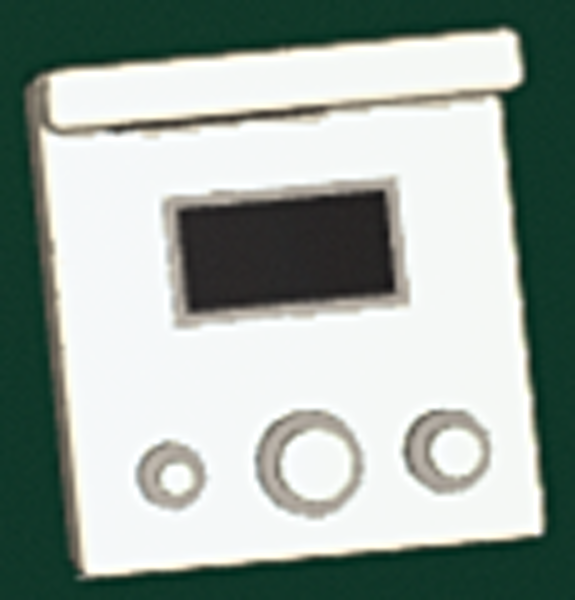

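View pics/top_c1.png

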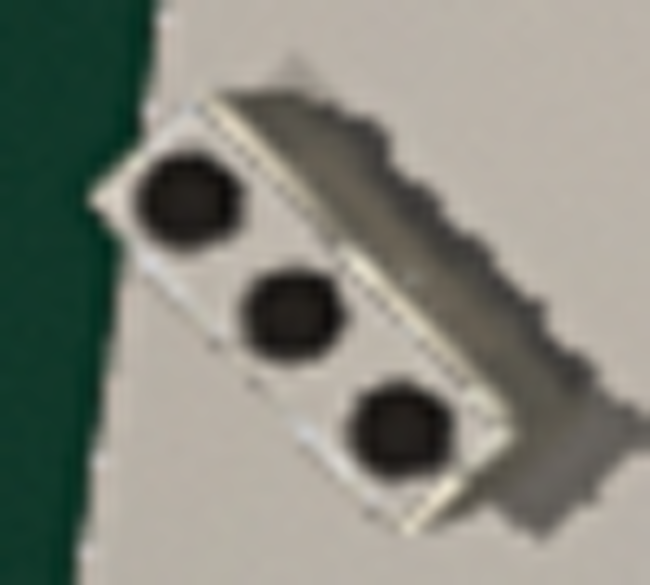

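View pics/scene_c1.png

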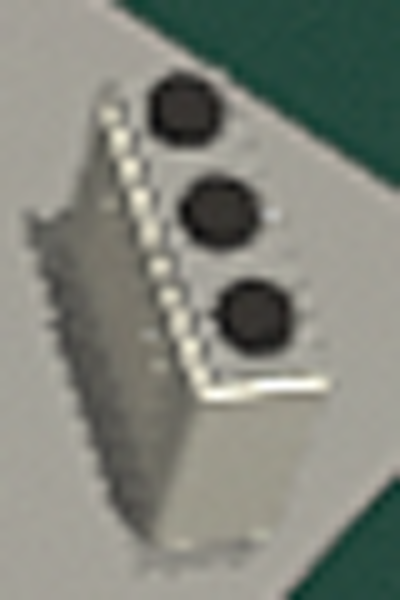

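View pics/scene_c0.png

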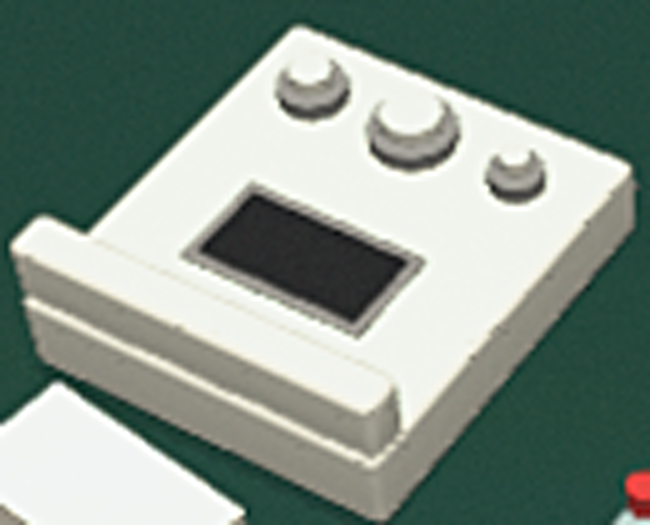

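```bash
python3 - <<'E'
from h import *
f=bot.grab_frame("top"); s=bot.grab_frame("scene"); im=f["image"]
u=lambda x,y,k,x0,y0:((x+.5)/k-.5+x0,(y+.5)/k-.5+y0)
K={}
for n,p in dict(L=(319,464),M=(459,452),S=(177,477)).items(): K[n]=ray(f,u(*p,5,385,205),.072); print(n,K[n].round(4))
for n,p in dict(L=(417,120),M=(313,70),S=(516,159)).items():print('scene',n,ray(s,u(*p,5,175,140),.072).round(4))
d=K['S']-K['M'];print('yaw',np.degrees(np.arctan2(-d[0],d[1])),np.linalg.norm(d))
for fr,roi in((f,(415,235,470,275)),(s,(205,172,265,212))):
    m=fr["image"].max(2)<75
    x0,y0,x1,y1=roi;mm=np.zeros(m.shape,np.uint8);mm[y0:y1,x0:x1]=m[y0:y1,x0:x1]
    c=max(cv2.findContours(mm,0,1)[0],key=cv2.contourArea)[:,0].astype(float)
    w=np.array([ray(fr,p,.05)[:2] for p in c]).astype(np.float32)
    r=cv2.minAreaRect(w*1000);print('glass',r)
# rack, mat corners, bystanders from masks for predictions
print('rackcorners', [ray(f,p,.07).round(3)[:2] for p in((312,220),(338,219),(314,349),(341,349))])
print('short',ray(f,(227,253),.076).round(3),'cup',ray(f,(241,303),.06).round(3))
E
```

```text
L [ 0.4675 -0.2742  0.072 ]
M [ 0.473  -0.3391  0.072 ]
S [ 0.4615 -0.2082  0.072 ]
scene L [ 0.4723 -0.2647  0.072 ]
scene M [ 0.4751 -0.3339  0.072 ]
scene S [ 0.4649 -0.2048  0.072 ]
yaw 5.032544262368902 0.13141281013375095
glass ((566.9876098632812, -264.7130126953125), (48.189430236816406, 97.63581085205078), 5.173779487609863)
glass ((566.053955078125, -265.36480712890625), (47.59101104736328, 96.94561004638672), 5.394754886627197)
rackcorners [array([0.648, 0.042]), array([ 0.65 , -0.018]), array([0.348, 0.038]), array([ 0.348, -0.025])]
short [0.571 0.24  0.076] cup [0.454 0.209 0.06 ]
```

```bash
cat >> h.py <<'E'
from scipy.spatial.transform import Rotation as Ro
def plan(target,yawdeg,n=5,tot=None):
    """rows from the current pose towards target, tool down with yaw; tot rows in all, n printed"""
    o=bot.observe(); p=np.array(o["position"]); R=Ro.from_euler("xyz",o["tool_rot"])
    T=Ro.from_euler("xyz",[np.pi,0,np.radians(yawdeg)]); rv=(R.inv()*T).as_rotvec()
    d=np.array(target)-p
    tot=tot or max(1,int(np.ceil(max(np.linalg.norm(d)/.058,np.degrees(np.linalg.norm(rv))/10.5))))
    print("t",round(o["clock"],2),"p",p.round(4),"rpy",np.degrees(o["tool_rot"]).round(2),"F",np.round(o["force"],1),"w",round(o["grip_width"],4),"q",np.round(o["qpos"],2),"need",tot)
    for i in range(min(n,tot)):
        Ri=R*Ro.from_rotvec(rv*i/tot)
        print(np.r_[Ri.inv().apply(d/tot)*100,np.degrees(rv/tot)].round(2).tolist())
E
python3 -c "
from h import *
plan([.5,.3,.25],120)"
```

```text
t 0.3 p [0.2627 0.567  0.2311] rpy [-179.98    0.    155.14] F [ 0.6  0.4 -0.3] w 0.0856 q [-1.21  0.52 -0.04  1.6   0.02  1.02 -0.11] need 7
[-4.68, -2.04, -0.27, -0.0, 0.0, 5.02]
[-4.84, -1.62, -0.27, -0.0, 0.0, 5.02]
[-4.96, -1.19, -0.27, -0.0, 0.0, 5.02]
[-5.05, -0.75, -0.27, -0.0, 0.0, 5.02]
[-5.09, -0.31, -0.27, -0.0, 0.0, 5.02]
```

servo_tool --rows '[[[-4.7,-2.0,-0.3,0,0,5],[-4.8,-1.6,-0.3,0,0,5],[-5.0,-1.2,-0.3,0,0,5],[-5.0,-0.8,-0.3,0,0,5],[-5.1,-0.3,-0.3,0,0,5]]]' --grip -1

```text
clock: 0.92
position: [0.433, 0.3754, 0.2465]
tool_rot: [3.141, -0.0, 2.269]
force: [0.9, 0.5, -0.3]
grip_width: -0.0002
```

```bash
python3 -c "
from h import *
plan([.5,.0,.25],100)"
```

```text
t 0.93 p [0.433  0.3754 0.2465] rpy [179.99  -0.   129.99] F [ 0.9  0.5 -0.3] w -0.0002 q [-0.9   0.42  0.11  1.73 -0.06  0.99 -0.07] need 7
[-4.72, -2.71, -0.05, 0.0, -0.0, 4.28]
[-4.91, -2.35, -0.05, 0.0, -0.0, 4.28]
[-5.08, -1.98, -0.05, 0.0, -0.0, 4.28]
[-5.21, -1.59, -0.05, 0.0, -0.0, 4.28]
[-5.31, -1.2, -0.05, 0.0, -0.0, 4.28]
```

servo_tool --rows '[[[-4.7,-2.7,0,0,0,4.3],[-4.9,-2.4,0,0,0,4.3],[-5.1,-2.0,0,0,0,4.3],[-5.2,-1.6,0,0,0,4.3],[-5.3,-1.2,0,0,0,4.3]]]'

```text
clock: 1.55
position: [0.4799, 0.1069, 0.2465]
tool_rot: [3.141, -0.0, 1.894]
force: [1.0, 0.3, -0.0]
grip_width: 0.0002
```

```bash
python3 -c "
from h import *
plan([.468,-.273,.2],95)"
```

```text
t 1.55 p [0.4799 0.1069 0.2465] rpy [ 1.7997e+02 -1.0000e-02  1.0851e+02] F [ 1.   0.3 -0. ] w 0.0002 q [-0.56  0.3   0.28  1.94 -0.1   0.92  0.09] need 7
[-5.09, -1.88, 0.66, 0.0, -0.0, 1.93]
[-5.15, -1.71, 0.66, 0.0, -0.0, 1.93]
[-5.21, -1.54, 0.66, 0.0, -0.0, 1.93]
[-5.26, -1.36, 0.66, 0.0, -0.0, 1.93]
[-5.3, -1.18, 0.66, 0.0, -0.0, 1.93]
```

servo_tool --rows '[[[-5.1,-1.9,0,0,0,1.9],[-5.2,-1.7,0,0,0,1.9],[-5.2,-1.5,0.5,0,0,1.9],[-5.3,-1.4,1,0,0,1.9],[-5.3,-1.2,1,0,0,1.9]]]'

```text
clock: 2.17
position: [0.4721, -0.1653, 0.2213]
tool_rot: [3.141, 0.0, 1.73]
force: [1.2, 0.3, -0.2]
grip_width: -0.0001
```

```bash
python3 -c "
from h import *
plan([.468,-.273,.13],95)"
```

```text
t 2.17 p [ 0.4721 -0.1653  0.2213] rpy [1.7996e+02 1.0000e-02 9.9100e+01] F [ 1.2  0.3 -0.2] w -0.0001 q [-0.1   0.36  0.41  1.95 -0.19  0.87  0.57] need 3
[-3.52, -0.7, 3.04, 0.01, 0.0, 1.37]
[-3.54, -0.62, 3.04, 0.01, 0.0, 1.37]
[-3.55, -0.53, 3.04, 0.01, 0.0, 1.37]
```

servo_tool --rows '[[[-3.5,-0.7,2,0,0,1.4],[-3.5,-0.6,3,0,0,1.4],[-3.5,-0.5,4,0,0,1.4],[0,0,0,0,0,0]]]'

```text
clock: 2.68
position: [0.4665, -0.2721, 0.1288]
tool_rot: [-3.137, -0.001, 1.653]
force: [0.0, 0.6, -0.0]
grip_width: -0.0
```

```bash
python3 -c "
from h import *
plan([.468,-.273,.08],95)
for n in ('top','scene'):
    f=bot.grab_frame(n); cv2.imwrite(f'pics/{n}1.png',f['image'][:,:,::-1])"
```

```text
t 2.67 p [ 0.4665 -0.2721  0.1288] rpy [-1.7976e+02 -4.0000e-02  9.4730e+01] F [ 0.   0.6 -0. ] w -0.0 q [ 0.15  0.56  0.38  1.93 -0.3   0.71  0.78] need 1
[-0.11, 0.16, 4.88, -0.24, -0.04, -0.27]
```

View pics/scene1.png

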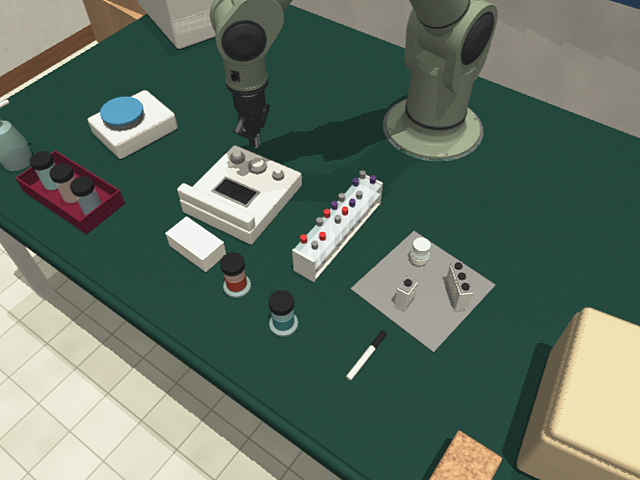

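Fingertip at (257,145) in the scene view, directly above the large key (258,165). Pressing down now.

servo_tool --rows '[[[-0.1,0.1,3,0,0,0],[0,0,1.9,0,0,0],[0,0,0.6,0,0,0],[0,0,0.5,0,0,0],[0,0,0.2,0,0,0]]]'

```text
clock: 3.4
position: [0.4702, -0.2709, 0.0699]
tool_rot: [3.14, 0.0, 1.658]
force: [0.1, 0.7, 2.1]
grip_width: 0.0
```

servo_tool --rows '[[[0,0,0.3,0,0,0],[0,0,0.1,0,0,0],[0,0,0,0,0,0]]]'

```text
clock: 3.78
position: [0.4703, -0.271, 0.066]
tool_rot: [3.14, 0.0, 1.657]
force: [2.0, 4.3, 10.9]
grip_width: 0.0002
```

servo_tool --rows '[[[0,0,-1.5,0,0,0],[0,0,-2,0,0,0],[0,0,0,0,0,0]]]'

```text
clock: 4.15
position: [0.4701, -0.2716, 0.1019]
tool_rot: [3.14, 0.001, 1.657]
force: [0.0, 0.5, -0.6]
grip_width: -0.0
```

```bash
python3 -c "
from h import *
plan([.4735,-.338,.1],95)"
```

```text
t 4.15 p [ 0.4701 -0.2716  0.1019] rpy [1.7989e+02 7.0000e-02 9.4930e+01] F [ 0.   0.5 -0.6] w -0.0 q [ 0.16  0.6   0.35  1.94 -0.33  0.65  0.8 ] need 2
[-3.32, -0.12, 0.1, 0.05, 0.04, -0.03]
[-3.32, -0.12, 0.1, 0.05, 0.04, -0.03]
```

servo_tool --rows '[[[-3.3,-0.1,0,0,0,0],[-3.3,-0.1,0,0,0,0],[0,0,1.0,0,0,0],[0,0,0.8,0,0,0],[0,0,0,0,0,0]]]'

```text
clock: 4.78
position: [0.473, -0.3359, 0.0814]
tool_rot: [-3.14, -0.001, 1.658]
force: [0.8, -0.1, 0.7]
grip_width: -0.0002
```

servo_tool --rows '[[[-0.2,0,0.6,0,0,0],[0,0,0.4,0,0,0],[0,0,0.3,0,0,0],[0,0,0.2,0,0,0],[0,0,0,0,0,0]]]'

```text
clock: 5.4
position: [0.4736, -0.3389, 0.0673]
tool_rot: [3.141, -0.0, 1.657]
force: [-0.5, 1.5, 4.3]
grip_width: 0.0
```

servo_tool --rows '[[[0,0,0.1,0,0,0],[0,0,0.1,0,0,0],[0,0,0,0,0,0]]]'

```text
clock: 5.78
position: [0.4736, -0.3389, 0.0659]
tool_rot: [3.141, -0.0, 1.657]
force: [-2.6, 4.2, 14.7]
grip_width: 0.0004
```

servo_tool --rows '[[[0,0,-1.5,0,0,0],[0,0,-2,0,0,0],[4.3,0.1,0,0,0,0],[4.3,0,0,0,0,0],[4.3,0,0,0,0,0]]]'

```text
clock: 6.4
position: [0.4632, -0.2093, 0.1008]
tool_rot: [3.141, 0.0, 1.657]
force: [0.2, -0.2, -0.2]
grip_width: -0.0
```

servo_tool --rows '[[[0,0,0,0,0,0]]]'

```text
clock: 6.52
position: [0.4635, -0.2075, 0.1007]
tool_rot: [-3.142, -0.001, 1.661]
force: [0.1, -0.8, 0.9]
grip_width: -0.0
```

```bash
python3 -c "
from h import *
plan([.462,-.2085,.08],95)"
```

```text
t 6.53 p [ 0.4635 -0.2075  0.1007] rpy [-1.800e+02 -7.000e-02  9.516e+01] F [ 0.1 -0.8  0.9] w -0.0 q [ 0.04  0.56  0.35  2.03 -0.33  0.6   0.71] need 1
[-0.09, -0.16, 2.07, -0.0, -0.07, 0.16]
```

servo_tool --rows '[[[-0.1,-0.1,1.5,0,0,0],[0,0,0.8,0,0,0],[0,0,0.5,0,0,0],[0,0,0.5,0,0,0],[0,0,0,0,0,0]]]'

```text
clock: 7.15
position: [0.4622, -0.2119, 0.0671]
tool_rot: [-3.141, 0.0, 1.656]
force: [-1.9, -2.1, 2.6]
grip_width: -0.0001
```

servo_tool --rows '[[[0,0,0.1,0,0,0],[0,0,0.1,0,0,0],[0,0,0,0,0,0]]]'

```text
clock: 7.52
position: [0.4626, -0.2117, 0.0659]
tool_rot: [3.141, 0.0, 1.657]
force: [-4.6, -1.4, 13.3]
grip_width: -0.0002
```

```bash
python3 -c "
from h import *
f=bot.grab_frame('scene'); cv2.imwrite('pics/scene2.png',cv2.resize(f['image'][120:220,190:320,::-1],None,fx=6,fy=6,interpolation=2))
plan([.462,-.2085,.08],95)"
```

```text
t 7.58 p [ 0.4626 -0.2117  0.0659] rpy [1.7996e+02 1.0000e-02 9.4930e+01] F [-4.  -1.4 14.1] w 0.0 q [ 0.08  0.62  0.31  2.04 -0.37  0.53  0.74] need 1
[0.32, -0.03, -1.41, 0.04, 0.01, -0.07]
```

View pics/scene2.png

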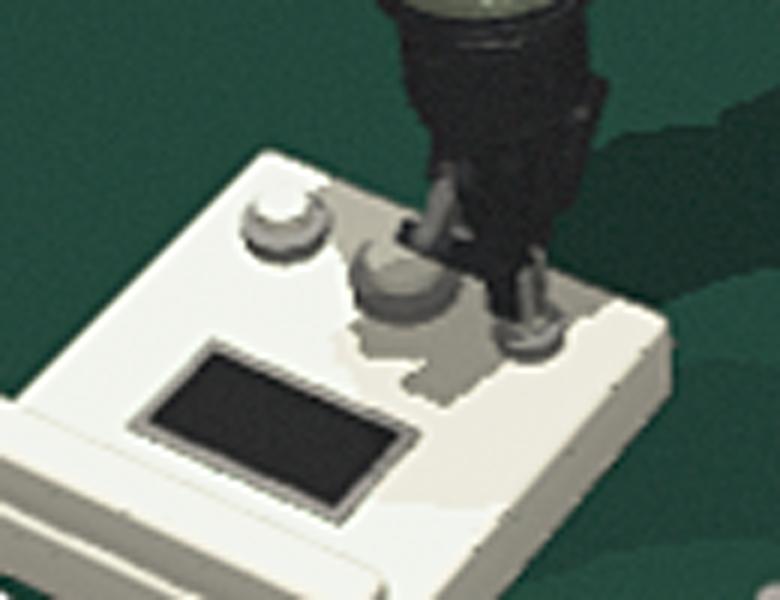

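Small key is fully down (530,330 in the crop), the other two are up. Lifting and travelling to the cassette at (0.4897, 0.331).

servo_tool --rows '[[[0,0,-3,0,0,0],[0,0,-6,0,0,0],[0,0,-6,0,0,0],[2,0,-1.5,0,0,0]]]' --grip 1

```text
clock: 8.07
position: [0.4619, -0.1924, 0.2337]
tool_rot: [3.136, 0.002, 1.656]
force: [-0.6, 0.4, -0.3]
grip_width: 0.0723
```

```bash
python3 -c "
from h import *
plan([.4897,.331,.2],43.1,6)"
```

```text
t 8.07 p [ 0.4619 -0.1924  0.2337] rpy [1.7971e+02 9.0000e-02 9.4860e+01] F [-0.6  0.4 -0.3] w 0.0723 q [-0.1   0.35  0.48  1.94 -0.2   0.89  0.57] need 10
[5.19, 0.72, 0.33, 0.03, -0.0, 5.18]
[5.24, 0.25, 0.33, 0.03, -0.0, 5.18]
[5.24, -0.23, 0.33, 0.03, -0.0, 5.18]
[5.2, -0.7, 0.33, 0.03, -0.0, 5.18]
[5.11, -1.16, 0.33, 0.03, -0.0, 5.18]
[4.99, -1.62, 0.33, 0.03, -0.0, 5.18]
```

servo_tool --rows '[[[5.2,0.7,0,0,0,5.2],[5.2,0.3,0,0,0,5.2],[5.2,-0.2,0,0,0,5.2],[5.2,-0.7,0,0,0,5.2],[5.1,-1.2,0,0,0,5.2]]]'

```text
clock: 8.7
position: [0.4744, 0.0717, 0.2305]
tool_rot: [3.141, -0.001, 1.201]
force: [1.9, -0.2, -0.1]
grip_width: 0.0853
```

```bash
python3 -c "
from h import *
plan([.4897,.331,.2],43.1,6)"
```

```text
t 8.7 p [0.4744 0.0717 0.2305] rpy [ 1.7998e+02 -5.0000e-02  6.8800e+01] F [ 1.9 -0.2 -0.1] w 0.0853 q [-0.68  0.33  0.51  1.99 -0.21  0.87 -0.43] need 5
[4.94, -1.59, 0.61, 0.0, -0.01, 5.14]
[4.78, -2.03, 0.61, 0.0, -0.01, 5.14]
[4.58, -2.45, 0.61, 0.0, -0.01, 5.14]
[4.34, -2.85, 0.61, 0.0, -0.01, 5.14]
[4.07, -3.23, 0.61, 0.0, -0.01, 5.14]
```

servo_tool --rows '[[[4.9,-1.6,0.5,0,0,5.1],[4.8,-2.0,1,0,0,5.1],[4.6,-2.5,2,0,0,5.1],[4.3,-2.9,2,0,0,5.1],[4.1,-3.2,2,0,0,5.1]]]'

```text
clock: 9.32
position: [0.4879, 0.3311, 0.1547]
tool_rot: [-3.141, -0.0, 0.756]
force: [1.7, -1.5, 1.2]
grip_width: 0.0857
```

servo_tool --rows '[[[0,0,0,0,0,0],[0,0,0,0,0,0]]]'

```text
clock: 9.57
position: [0.4881, 0.3286, 0.1552]
tool_rot: [3.141, 0.0, 0.759]
force: [-0.1, -0.4, -0.5]
grip_width: 0.0855
```

```bash
python3 -c "
from h import *
plan([.4897,.331,.13],43.1,6)
for n in ('top','scene'):
    f=bot.grab_frame(n); cv2.imwrite(f'pics/{n}3.png',f['image'][:,:,::-1])"
```

```text
t 9.57 p [0.4881 0.3286 0.1552] rpy [1.7998e+02 3.0000e-02 4.3480e+01] F [-0.1 -0.4 -0.5] w 0.0855 q [-1.04  0.61  0.51  1.79 -0.39  0.84 -1.16] need 1
[0.28, -0.07, 2.52, 0.02, 0.03, 0.38]
```

View pics/scene3.png

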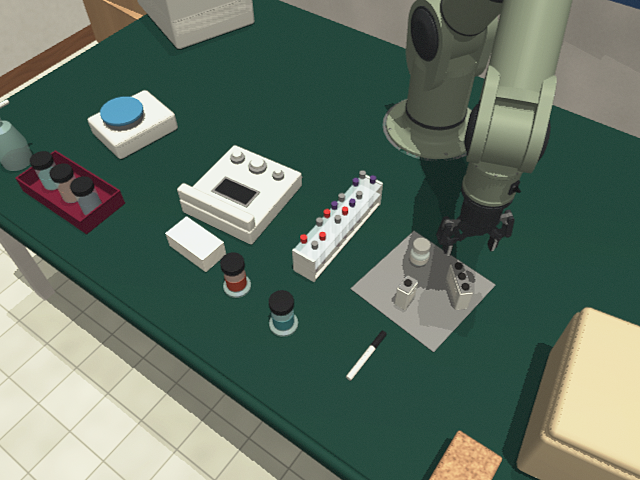

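View pics/top3.png

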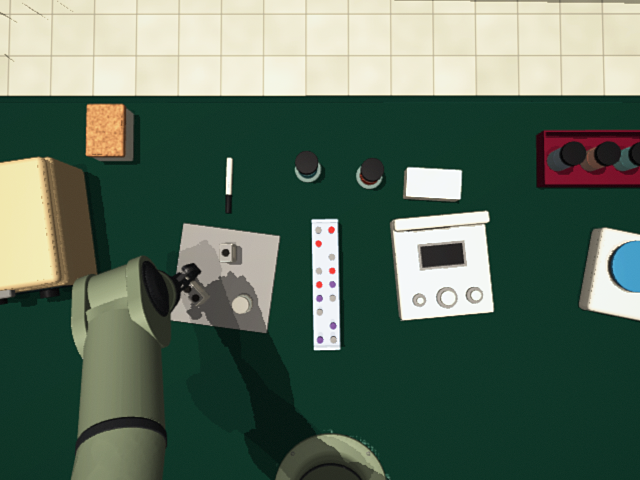

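The fingers are at about (450,250) and (505,232) in the scene view, straddling the cassette at (460,275). Clear of the cup (420,250) and the short cassette. Descending.

servo_tool --rows '[[[0.2,-0.1,3,0,0,0.4],[0,0,3,0,0,0],[0,0,2.5,0,0,0],[0,0,2,0,0,0],[0,0,0,0,0,0]]]'

```text
clock: 10.3
position: [0.4888, 0.3302, 0.0497]
tool_rot: [-3.141, 0.001, 0.75]
force: [0.5, -0.9, 1.2]
grip_width: 0.0853
```

```bash
python3 -c "
from h import *
plan([.4897,.331,.027],43.1,6)
f=bot.grab_frame('scene'); cv2.imwrite('pics/scene4.png',cv2.resize(f['image'][200:320,380:530,::-1],None,fx=5,fy=5,interpolation=2))"
```

```text
t 10.3 p [0.4888 0.3302 0.0497] rpy [-1.7999e+02  8.0000e-02  4.3000e+01] F [ 0.5 -0.9  1.2] w 0.0853 q [-0.98  0.76  0.42  1.83 -0.48  0.65 -1.09] need 1
[0.12, 0.01, 2.27, -0.01, 0.08, -0.1]
```

View pics/scene4.png

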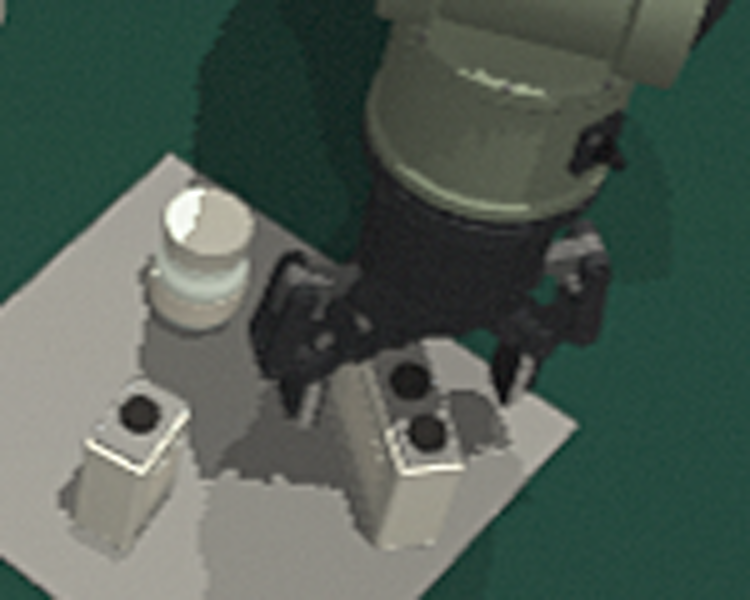

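The fingers sit on either side of the cassette (tips near (300,410) and (510,390) in the crop) and the cup is clear. Going down the last bit and closing.

servo_tool --rows '[[[0.1,0,1.2,0,0,0],[0,0,1.1,0,0,0],[0,0,0,0,0,0]]]'

```text
clock: 10.72
position: [0.4893, 0.3315, 0.0264]
tool_rot: [-3.141, 0.001, 0.751]
force: [-0.6, -0.1, 0.2]
grip_width: 0.0853
```

servo_tool --rows '[[[0,0,0,0,0,0],[0,0,0,0,0,0],[0,0,0,0,0,0],[0,0,0,0,0,0],[0,0,0,0,0,0]]]' --grip -1 --squeeze 40

```text
clock: 11.35
position: [0.4898, 0.3318, 0.0276]
tool_rot: [-3.141, -0.0, 0.751]
force: [-1.2, -0.4, 5.5]
grip_width: 0.0299
```

servo_tool --rows '[[[0,0,-1,0,0,0],[0,0,-2,0,0,0],[0,0,-4,0,0,0],[0,0,-5,0,0,0],[0,0,-5,0,0,0]]]'

```text
clock: 11.98
position: [0.4896, 0.3314, 0.2002]
tool_rot: [3.142, -0.001, 0.751]
force: [-0.1, 1.4, -1.4]
grip_width: 0.0302
```

```bash
python3 -c "
from h import *
plan([.4897,.331,.22],43.1,6)
f=bot.grab_frame('scene'); cv2.imwrite('pics/scene5.png',cv2.resize(f['image'][130:320,350:590,::-1],None,fx=3,fy=3,interpolation=2))"
```

```text
t 11.97 p [0.4896 0.3314 0.2002] rpy [ 1.800e+02 -3.000e-02  4.302e+01] F [-0.1  1.4 -1.4] w 0.0302 q [-1.07  0.56  0.55  1.75 -0.36  0.93 -1.19] need 1
[-0.02, 0.04, -1.98, 0.0, -0.03, -0.08]
```

View pics/scene5.png

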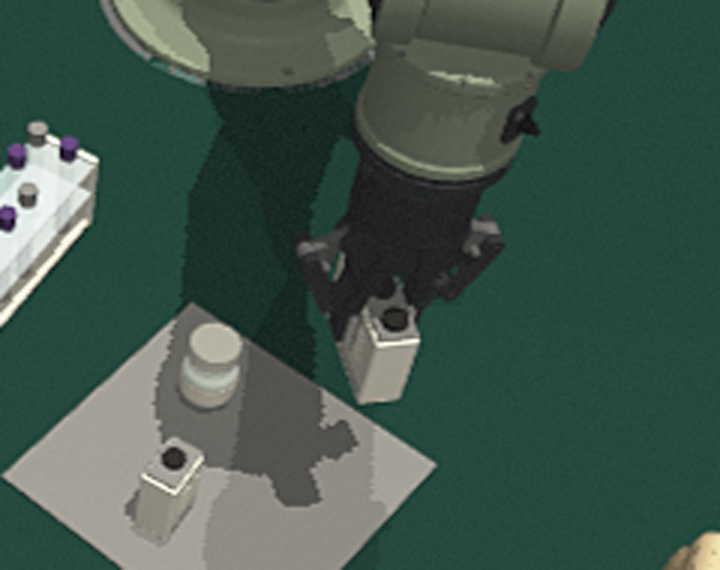

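Cassette held (opening 30.2 mm) and hanging upright around (385,350) in the crop. The cup and short cassette have not moved. Carrying it over the rack.

```bash
python3 -c "
from h import *
plan([.5665,-.265,.225],95.2,11)"
```

```text
t 12.03 p [0.4919 0.3323 0.2063] rpy [179.98  -0.45  42.98] F [3.7 1.5 6.8] w 0.0295 q [-1.07  0.56  0.56  1.74 -0.36  0.94 -1.19] need 11
[-3.2, 4.44, -0.19, 0.02, -0.04, -4.75]
[-3.56, 4.15, -0.19, 0.02, -0.04, -4.75]
[-3.89, 3.85, -0.19, 0.02, -0.04, -4.75]
[-4.2, 3.51, -0.19, 0.02, -0.04, -4.75]
[-4.47, 3.15, -0.19, 0.02, -0.04, -4.75]
[-4.72, 2.77, -0.19, 0.02, -0.04, -4.75]
[-4.93, 2.37, -0.19, 0.02, -0.04, -4.75]
[-5.11, 1.95, -0.18, 0.02, -0.04, -4.75]
[-5.26, 1.52, -0.18, 0.02, -0.04, -4.75]
[-5.36, 1.08, -0.18, 0.02, -0.04, -4.75]
[-5.44, 0.64, -0.17, 0.02, -0.04, -4.75]
```

Going slower, to be gentle on the grip, and a little higher.

servo_tool --rows '[[[-1.6,2.2,-0.6,0,0,-2],[-3.2,4.2,-0.6,0,0,-4.7],[-3.5,4.1,-0.6,0,0,-4.7],[-3.8,3.8,-0.2,0,0,-4.7],[-4.1,3.5,0,0,0,-4.7]]]'

```text
clock: 12.65
position: [0.5268, 0.0913, 0.2186]
tool_rot: [3.141, -0.001, 1.117]
force: [1.5, -1.0, -1.7]
grip_width: 0.0297
```

```bash
python3 -c "
from h import *
plan([.5665,-.265,.225],95.2,11)"
```

```text
t 12.65 p [0.5268 0.0913 0.2186] rpy [ 1.7995e+02 -6.0000e-02  6.3990e+01] F [ 1.5 -1.  -1.7] w 0.0297 q [-0.65  0.43  0.5   1.87 -0.26  0.9  -0.48] need 7
[-4.33, 2.74, -0.09, 0.01, -0.01, -4.46]
[-4.53, 2.4, -0.09, 0.01, -0.01, -4.46]
[-4.7, 2.04, -0.09, 0.01, -0.01, -4.46]
[-4.84, 1.67, -0.09, 0.01, -0.01, -4.46]
[-4.96, 1.29, -0.09, 0.01, -0.01, -4.46]
[-5.04, 0.9, -0.09, 0.01, -0.01, -4.46]
[-5.1, 0.5, -0.09, 0.01, -0.01, -4.46]
```

servo_tool --rows '[[[-4.3,2.7,0,0,0,-4.5],[-4.5,2.4,0,0,0,-4.5],[-4.7,2.0,0,0,0,-4.5],[-4.8,1.7,0,0,0,-4.5],[-3,0.8,0,0,0,-4.5]]]'

```text
clock: 13.28
position: [0.5522, -0.1433, 0.2184]
tool_rot: [3.141, 0.001, 1.507]
force: [-0.2, 1.4, -2.4]
grip_width: 0.0293
```

```bash
python3 -c "
from h import *
plan([.5665,-.265,.2],95.2,11)"
```

```text
t 13.28 p [ 0.5522 -0.1433  0.2184] rpy [1.7995e+02 5.0000e-02 8.6340e+01] F [-0.2  1.4 -2.4] w 0.0293 q [-0.15  0.48  0.41  1.78 -0.23  0.93  0.3 ] need 3
[-4.02, 0.73, 0.62, 0.02, 0.02, -2.95]
[-4.05, 0.52, 0.62, 0.02, 0.02, -2.95]
[-4.07, 0.32, 0.62, 0.02, 0.02, -2.95]
```

servo_tool --rows '[[[-4.0,0.7,0,0,0,-2.9],[-4.0,0.5,0,0,0,-2.9],[-3,0.3,0,0,0,-2.9],[-1.1,0.2,1,0,0,0],[0,0,0,0,0,0]]]'

```text
clock: 13.9
position: [0.5681, -0.2612, 0.2068]
tool_rot: [-3.14, -0.0, 1.657]
force: [-0.7, 0.5, -1.3]
grip_width: 0.0299
```

```bash
python3 -c "
from h import *
plan([.5665,-.265,.15],95.2,11)"
```

```text
t 13.9 p [ 0.5681 -0.2612  0.2068] rpy [-1.7994e+02 -3.0000e-02  9.4960e+01] F [-0.7  0.5 -1.3] w 0.0299 q [ 0.09  0.58  0.37  1.64 -0.24  0.97  0.63] need 1
[-0.37, -0.19, 5.68, -0.06, -0.03, -0.24]
```

servo_tool --rows '[[[-0.3,-0.2,2,0,0,-0.2],[0,0,3.5,0,0,0],[0,0,2.5,0,0,0],[0,0,0.7,0,0,0],[0,0,0,0,0,0]]]'

```text
clock: 14.52
position: [0.5671, -0.2639, 0.1208]
tool_rot: [-3.142, -0.0, 1.663]
force: [-0.7, 0.5, -1.1]
grip_width: 0.0297
```

```bash
python3 - <<'E'
from h import *
plan([.5665,-.265,.0886],95.2,11)
for n,(x0,y0,x1,y1) in (('scene',(170,90,320,250)),('top',(370,190,520,330))):
    f=bot.grab_frame(n); cv2.imwrite(f'pics/{n}6.png',cv2.resize(f['image'][y0:y1,x0:x1,::-1],None,fx=3.7,fy=3.7,interpolation=2))
E
```

```text
t 14.53 p [ 0.5671 -0.2639  0.1208] rpy [-180.     -0.     95.27] F [-0.7  0.5 -1.1] w 0.0297 q [ 0.13  0.68  0.33  1.7  -0.28  0.81  0.67] need 1
[-0.1, -0.07, 3.22, -0.0, -0.0, 0.07]
```

View pics/scene6.png

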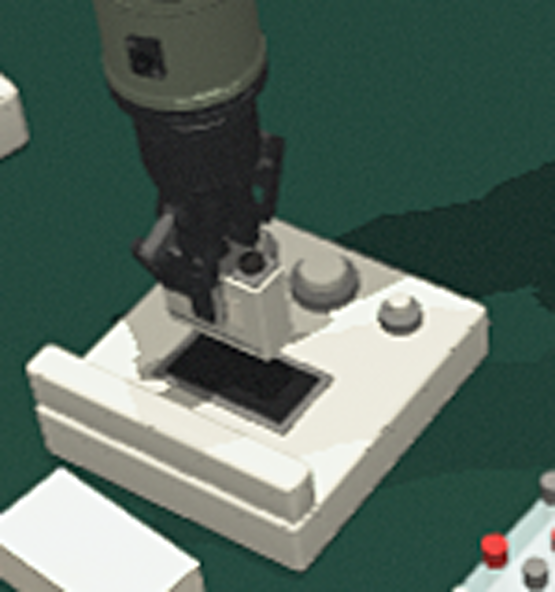

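View pics/top6.png

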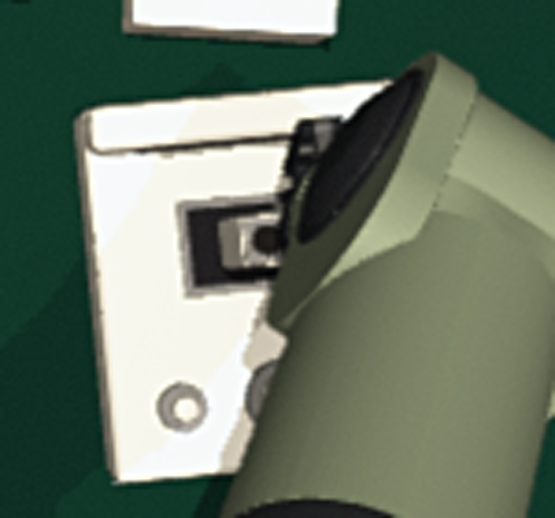

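The cassette is over the glass and aligned with it: near corner at about (270,355) in the scene crop, +y end at about (225,245) in the top crop. Last descent now.

servo_tool --rows '[[[-0.1,0,1.4,0,0,0],[0,0,1.0,0,0,0],[0,0,0.6,0,0,0],[0,0,0.2,0,0,0],[0,0,0,0,0,0]]]'

```text
clock: 15.25
position: [0.567, -0.2656, 0.0883]
tool_rot: [-3.142, 0.0, 1.662]
force: [-0.5, -0.4, -1.2]
grip_width: 0.0297
```

servo_tool --rows '[[[0,0,0,0,0,0],[0,0,0,0,0,0]]]'

```text
clock: 15.5
position: [0.5671, -0.2656, 0.0886]
tool_rot: [3.141, 0.0, 1.662]
force: [1.2, 0.2, -2.5]
grip_width: 0.0294
```

```bash
python3 - <<'E'
from h import *
plan([.5665,-.265,.0886],95.2,11)
for n,(x0,y0,x1,y1) in (('scene',(190,120,290,220)),('top',(400,220,480,300))):
    f=bot.grab_frame(n); cv2.imwrite(f'pics/{n}7.png',cv2.resize(f['image'][y0:y1,x0:x1,::-1],None,fx=6,fy=6,interpolation=2))
    # expected underside corners / top corners if centred
    a=np.radians(5.2); ex=np.array([np.cos(a),np.sin(a),0]); ey=np.array([-np.sin(a),np.cos(a),0])
    for z in(.065,.135):
        for sx,sy in((-1,1),(1,1),(1,-1),(-1,-1)):
            p=proj(f,np.array([.5665,-.265,z])+sx*.015*ex+sy*.042*ey); print(n,z,sx,sy,((p-[x0,y0]+.5)*6-.5).round(0))
    print('stopper +y',((proj(f,np.array([.5665,-.265,.141])+.0277*ey)-[x0,y0]+.5)*6-.5).round(0))
E
```

```text
t 15.5 p [ 0.5671 -0.2656  0.0886] rpy [1.7998e+02 1.0000e-02 9.5240e+01] F [ 1.2  0.2 -2.5] w 0.0294 q [ 0.14  0.72  0.31  1.72 -0.3   0.75  0.69] need 1
[0.06, -0.05, -0.0, 0.02, 0.01, 0.04]
scene 0.065 -1 1 [371. 418.]
scene 0.065 1 1 [330. 463.]
scene 0.065 1 -1 [168. 389.]
scene 0.065 -1 -1 [210. 346.]
scene 0.135 -1 1 [354. 298.]
scene 0.135 1 1 [311. 344.]
scene 0.135 1 -1 [143. 270.]
scene 0.135 -1 -1 [187. 225.]
stopper +y [302. 297.]
top 0.065 -1 1 [159. 259.]
top 0.065 1 1 [152. 183.]
top 0.065 1 -1 [366. 163.]
top 0.065 -1 -1 [374. 240.]
top 0.135 -1 1 [195. 258.]
top 0.135 1 1 [187. 177.]
top 0.135 1 -1 [413. 157.]
top 0.135 -1 -1 [422. 238.]
stopper +y [233. 214.]
```

View pics/scene7.png

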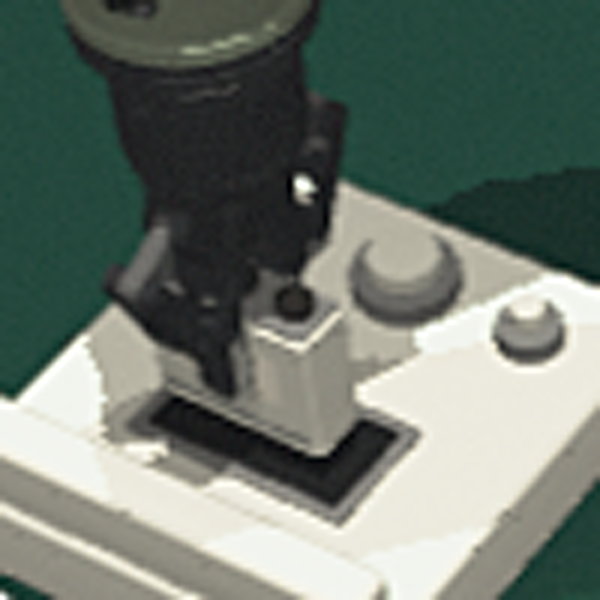

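View pics/top7.png

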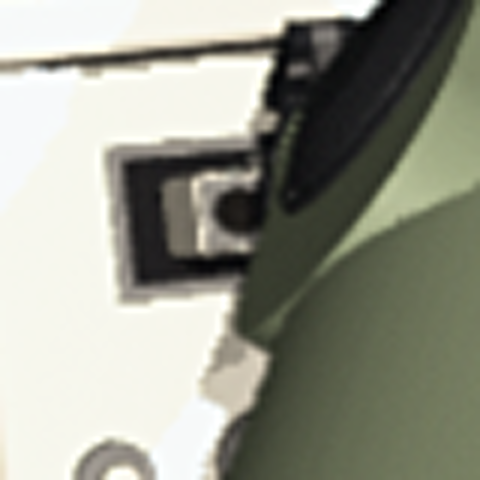

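Relative to the predicted centred position, both views put the cassette about 3 mm towards −y. The stopper reads (295,301) against (302,297) in scene and (240,211) against (233,214) in top. Correcting by 3 mm.

servo_tool --rows '[[[0.3,0,0,0,0,0],[0,0,0,0,0,0],[0,0,0,0,0,0],[0,0,0,0,0,0]]]'

```text
clock: 16.1
position: [0.5667, -0.2626, 0.0883]
tool_rot: [-3.142, 0.0, 1.662]
force: [-0.3, 0.4, -2.4]
grip_width: 0.0294
```

```bash
python3 - <<'E'
from h import *
plan([.5665,-.262,.0886],95.2,11)
ims=[]
for n,(x0,y0,x1,y1),roi in (('scene',(190,120,290,220),(232,160,246,175)),('top',(400,220,480,300),(430,245,443,262))):
    f=bot.grab_frame(n); cv2.imwrite(f'pics/{n}8.png',cv2.resize(f['image'][:,:,::-1][y0:y1,x0:x1],None,fx=6,fy=6,interpolation=2))
    cv2.imwrite(f'pics/{n}8f.png',f['image'][:,:,::-1])
o=bot.observe();print(o['qd'].round(3))
E
```

```text
t 16.1 p [ 0.5667 -0.2626  0.0883] rpy [-180.      0.     95.24] F [-0.3  0.4 -2.4] w 0.0294 q [ 0.14  0.72  0.31  1.72 -0.3   0.74  0.69] need 1
[0.07, -0.01, -0.03, -0.0, 0.0, 0.04]
[ 0.    -0.    -0.002  0.001 -0.001 -0.    -0.   ]
```

View pics/scene8.png

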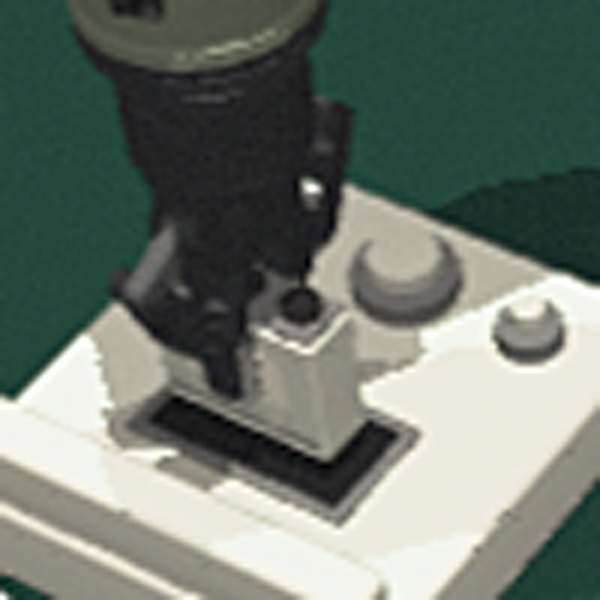

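View pics/scene8f.png

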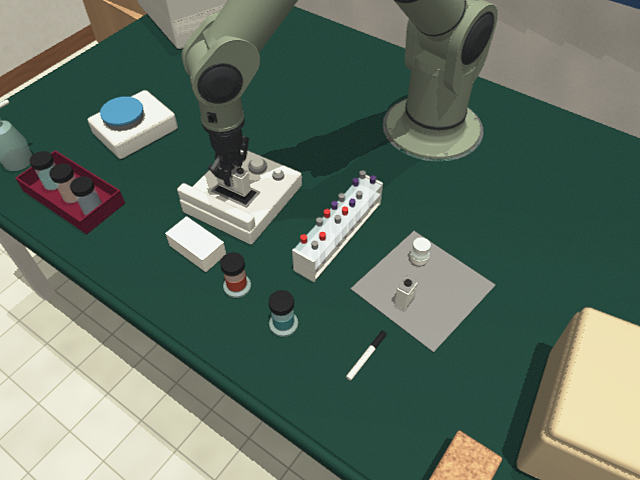

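View pics/top8.png

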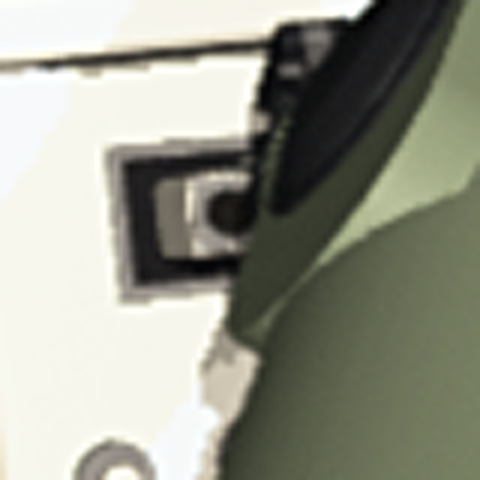

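The stopper is now at (300,305) in the scene crop and (232,210) in the top crop. That is within about 1.4 pixels (about 3 mm) of the predicted centred position in both views. The bystanders stand where they were. Handing in.

```bash
python3 -c "
from h import *
print(bot.job_done()); print(bot.observe()['position'])"
```

```text
the job is handed in; nothing more can be done
None
the job is handed in; nothing more can be done
```

I pressed the large, medium and small keys in turn. Then I carried the long cassette over the rack, held it above the reader's glass and handed the job in at about 16 s. No verdict was reported.

- **Keys:** each one went down to its stop, with the tool at about 66 mm and 11–15 N on it. The picture taken during the small key's press showed the other two up. At the end I could see the large and small keys up. The medium key was hidden behind the gripper, so I did not see it after the small key's press.
- **Rack:** the cassette's underside was about 18–20 cm above the counter over the rack, against tubes of 11 cm. I saw no contact forces.
- **Final hold:** the grip reads 29 mm on the 30 mm cassette, and the arm is still.
    - **Height:** from the tool height, the underside is about 15 mm above the glass.
    - **Angle:** the tool is within about 0.1° of the measured glass angle and vertical.
    - **Centring:** the first check showed the cassette about 3 mm too far towards −y in both views, so I shifted it 3 mm. After that the stopper matched its predicted position to about 1.4 pixels (about 3 mm).
- **Bystanders:** in the last scene picture they all stand where they started.
- **Disagreement:** key positions I read by eye in the scene view differed by up to about 10 mm from the top view. I used the top view, because its key spacing matched the given 65 mm to about 1 mm.

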